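# Set the stirrer dial to its orange marker

### The job

Lift the clear splash cover off the magnetic stirrer's dial and set it down gently, upright and flat, in the blue tray. Then turn the dial clockwise until its white pointer stands on the orange marker tab: that is more than half a turn, so let go of the dial at least once part-way and take it again at a fresh angle. Do not shift the marker ring, and leave the beaker on the stirrer, the bottle, the flask and the tube rack where they are.

Things in the scene. Friction and masses are not known exactly. Their poses are not given: they have to be found in the camera images.
- stirrer: Magnetic stirrer, white box 300 long (x) x 180 wide (y) x 60 high, screwed to the bench, blue stripe; origin at the centre of its underside. The flat front half of its top (its -x side) is the dial panel, 60 above the bench; dial axis vertical at x = -78, y = 0. The rear half has a white round stirring plate, 132 across, top 66 above the bench, centre x = +74.
- dial_axis (a point): Fixed point on the dial's vertical axis, 88 above the bench, inside its grip bar. The dial: a black disc 72 across, its top 73 above the bench, and an upright flat-sided grip bar across its centre, 62 long x 14 thick, from 73 to 105 above the bench. A white pointer line runs along one half of the bar's top, down that end and on the disc.
- dial (a joint): Angle of the dial in rad, 0 to 5.0 between end stops, growing clockwise seen from above; friction 0.06 N m, stays where it is left. In the stirrer's frame the pointer (along the bar) points 2.5 - dial, counter-clockwise from the stirrer's +x.
- dial_pointer (a point): Point that turns with the dial: 46 out from its axis in the pointer's direction, 64.5 above the bench.
- marker (a joint): Angle of the set-point ring in rad, same zero and sense as the dial: pointer on the tab's middle when dial = marker. The flat grey ring (100 across, 3 thick) lies on the panel round the dial and is stiff (1 N m); it is to stay put. It starts 3.2 to 4.6 rad clockwise of the pointer (the stop bars the other way).
- marker_tab (a point): Middle of the orange tab on the set-point ring: 46 out from the dial's axis, 64.5 above the bench; the tab is 12 (radially) x 11 and 4.5 high above the panel.
- cover: Loose clear plastic splash cover over the dial, an upside-down round cup: 126 across, wall 4, 60 high, 100 to 200 g, with an orange bar handle on top. Origin at the centre of its open lower rim, z up. The bar runs along the cover's x, centred, 70 long x 16 thick (y), from 60 to 94 above the rim; grip it across its thickness from above. It must rise 50 to clear the dial.
- cover_handle (a point): Centre of the top face of the cover's handle bar, 94 above the cover's rim.
- tray: Blue square tray fixed on the bench, 230 x 230 outside, rim 16 high, walls 5; origin at the centre of its underside, floor 5 above the bench.
- beaker: Empty glass beaker standing on the stirring plate, 72 across, 80 high; origin at the centre of its foot. Leave it.
- bottle: Green glass bottle with an orange cap, 72 across, 150 high, on the bench; origin at the centre of its foot. Leave it.
- flask: Conical glass flask, 80 across the foot, 122 high, on the bench; origin at the centre of its foot. Leave it.
- rack: White rack with ten capped tubes, 70 (x) x 160 (y), 56 high, on the bench; origin at the centre of its underside. Leave it.

How it is judged:
By the outcome, as a careful person would: the job done as asked, in the order asked, and still so for the second after the job is handed in, with the robot touching nothing.
It also fails if it takes over 72 s, if anything falls off the work surface, if the arm or the gripper's body presses on something with over 40 N, if the wrist force passes 120 N, or if a joint passes its speed limit or range.

### The arm

A 6-joint arm with a two-finger parallel gripper is mounted at the origin on the work surface. World frame = base frame: x ahead of the robot, y to its left, z up, the work surface at z = 0. Lengths are in mm, angles in rad, forces in N, time in s.
With the tool pointing down it reaches from about 350 to 875 mm from the base axis. Payload 4.2 kg.
Tool frame: the origin (TCP) lies midway between the tips of the shut fingers; the grasp point (between the pads) lies 19 mm behind it; z points along the fingers, y is the direction in which the jaws open and shut (so a half turn about z gives the same grasp; the last joint's range is limited). The gripper opens to 85 mm and grips with 20 to 120 N. Pads are 22 mm wide; open, the fingers measure 114 mm over their backs; the gripper's body (76 mm by 85 mm) begins 54 mm behind the grasp point. The pads swing forward as they close: fully open they stand 13 mm farther back than shut.
Start: joints at [-0.999, 0.385, 0.008, 0, -1.194, -0.259], TCP at [192.343, -594.646, 231.312] pointing down, gripper open.
Joint ranges: [-3.14, 3.14], [-1.21, 2.06], [-1.07, 1.41], [-3.16, 2.05], [-2.99, -0.16], [-3.1, 3.1]. Speed limits (rad/s): [2.79, 2.79, 3.14, 3.14, 3.14, 3.14].

### API

Orientations are given as a unit quaternion [x, y, z, w].
In Python, from bench import arm gives the robot as it stands.
- The arm moves only by the tool servo_tool, never from a script. Its argument "rows" is a list of rows, each an object of numbers: "fingers": the finger opening in cm, from 0 to 8.54; "x", "y", "z": the shift along the tool's x, y, z in cm; "turn": the turn about the tool's z in degrees. A call has 1 to 10 rows; each row shifts and turns the commanded pose from where the row before left it, along the tool's axes as they then stand; what a row does not reach is not made up. A row lasts 1/12 s, in which the tool goes at most 41.7 mm and 7.16 degrees, less where a joint would pass 70% of its speed; a pose out of reach is approached as far as the arm can. A call is refused whole if a number of a shift passes 4.17 or a number of a turn 7.16, either way. A call with a gripper value outside its range is refused whole. The fingers move at their own pace and stop on an object; the grip force is fixed at half the most. Time passes only in rows, so rows that do not move let the fingers close. It gives the time, the measured TCP pose, the force and the opening at its end, in the units of the state.
- arm.read_state(): the state, without advancing time (a new reading comes with each control period).
- arm.get_image(name): name is "scene" or "top" or "wrist"; returns (picture, depth): 420x560x3 uint8, red, green, blue; 420x560 float32, mm along the optical axis (not along the pixel's ray), 0 where there is no reading.
- arm.camera_model(name): a dict with "fx", "fy", "cx", "cy" (pixels), "pose" (4x4, takes a point from camera to world coordinates). Camera axes: x right, y down, z forward; pixel columns grow to the right and rows downward; lengths in mm; the calibration is good to about 2 mm. A picture is of the moment at which its call begins: read the wrist's pose just before it. camera_model takes no time and is no camera call; for the wrist camera it gives the pose at the moment of the call.
- arm.job_done(): hands the job in, once; it reports no verdict.
The state is a dict: "clock": time; "joints": joint angles; "joint_vel": joint speeds; "joint_efforts": joint torques, N m; "position": TCP position; "ee_rot": TCP orientation; "contact_force": force on the tool from outside, world axes, zero at the start; "wrist_torque": the same for the moment, N m; "gripper_width": finger opening in mm.
Only numpy, scipy, OpenCV 4.12 (cv2) and the standard library are available. Lean on these libraries where they do the work, as an engineer would, in place of code of your own. Each camera call takes 0.05 s, during which the arm holds its last target.

## Working session

There is one attempt and no reset: what is moved stays moved. The work goes in short steps, Python scripts to look and compute and a tool call to move; the robot and the scene stay as the last step left them, time stands still between calls to the robot, and variables do not carry over. Pictures are saved under pics/ and viewed, and the job is handed in when it is done.

Besides the shell and the picture viewer there is one more tool, called after "Emit:" in YAML: its name, and indented under it one key for each argument. servo_tool: Moves the arm, as the interface text tells. Its arguments: {"type":"object","properties":{"rows":{"type":"array","items":{"type":"object","properties":{"fingers":{"type":"number"},"x":{"type":"number"},"y":{"type":"number"},"z":{"type":"number"},"turn":{"type":"number"}}}}},"required":["rows"]}

```bash
mkdir -p pics; ls
cat > h.py <<'E'
import numpy as np,cv2
from bench import arm
def snap(n,f):
    p,d=arm.get_image(n); m=arm.camera_model(n)
    cv2.imwrite(f'pics/{f}.png',p[:,:,::-1]); np.savez(f'pics/{f}.npz',p=p,d=d,K=[m['fx'],m['fy'],m['cx'],m['cy']],T=np.array(m['pose']))
def load(f):
    z=np.load(f'pics/{f}.npz'); return z['p'],z['d'],z['K'],z['T']
def ray(u,v,K,T,z):
    d=T[:3,:3]@np.array([(u-K[2])/K[0],(v-K[3])/K[1],1.]); o=T[:3,3]
    return o+d*(z-o[2])/d[2]
def proj(P,K,T):
    q=T[:3,:3].T@(np.array(P,float)-T[:3,3]); return K[0]*q[0]/q[2]+K[2],K[1]*q[1]/q[2]+K[3]
E
python3 - <<'E'
from h import *
s=arm.read_state(); print(s)
for n in['scene','top','wrist']: snap(n,n+'0'); _,_,K,T=load(n+'0'); print(n,K,T.round(3))
E
```

```text
pics
{'clock': 0.0, 'joints': array([-9.99406765e-01,  3.85561978e-01,  6.62805261e-03, -5.08285044e-04,
       -1.19400968e+00, -2.58607877e-01]), 'joint_vel': array([ 2.20065918e-05,  4.09546242e-04,  1.96804878e-04,  7.94082945e-05,
       -2.10175793e-04, -1.68372617e-04]), 'joint_efforts': array([ 1.89903735e-04, -3.92284870e+01,  1.88398558e+01,  4.18595955e+00,
       -4.66084457e-03,  1.41121478e-05]), 'position': array([ 192.1603318 , -594.10903826,  230.21781184]), 'ee_rot': array([-1.55661406e-01,  9.87809859e-01,  1.07774595e-03, -2.16716280e-04]), 'contact_force': array([-0.23825547, -0.91166188,  0.6532132 ]), 'wrist_torque': array([-0.07037034, -0.04849964,  0.02186921]), 'gripper_width': 85.20811265724771}
scene [487.51978607 487.51978607 278.30625486 195.51582115] [[-5.680000e-01  6.170000e-01 -5.440000e-01  1.538431e+03]
 [ 8.230000e-01  4.280000e-01 -3.740000e-01  6.208070e+02]
 [ 2.000000e-03 -6.600000e-01 -7.510000e-01  1.370673e+03]
 [ 0.000000e+00  0.000000e+00  0.000000e+00  1.000000e+00]]
top [437.29702274 437.29702274 278.6136888  213.70322322] [[-1.100000e-02 -9.830000e-01  1.840000e-01  3.858470e+02]
 [-1.000000e+00  1.200000e-02  4.000000e-03 -2.536500e+01]
 [-6.000000e-03 -1.840000e-01 -9.830000e-01  1.401695e+03]
 [ 0.000000e+00  0.000000e+00  0.000000e+00  1.000000e+00]]
wrist [316.45259507 316.45259507 281.43944384 208.11684677] [[-3.08000e-01  9.06000e-01  2.89000e-01  1.17663e+02]
 [ 9.51000e-01  2.94000e-01  9.40000e-02 -6.17748e+02]
 [ 1.00000e-03  3.04000e-01 -9.53000e-01  3.73192e+02]
 [ 0.00000e+00  0.00000e+00  0.00000e+00  1.00000e+00]]
```

View pics/top0.png

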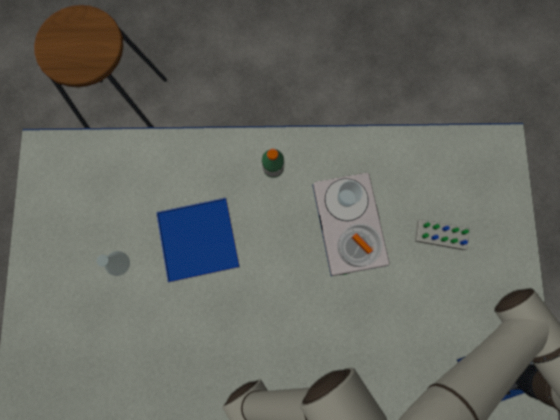

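View pics/scene0.png

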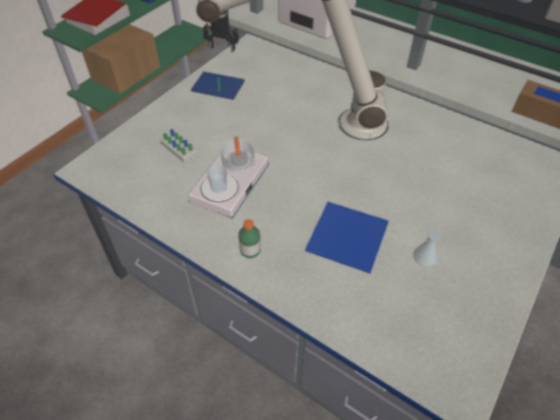

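View pics/wrist0.png

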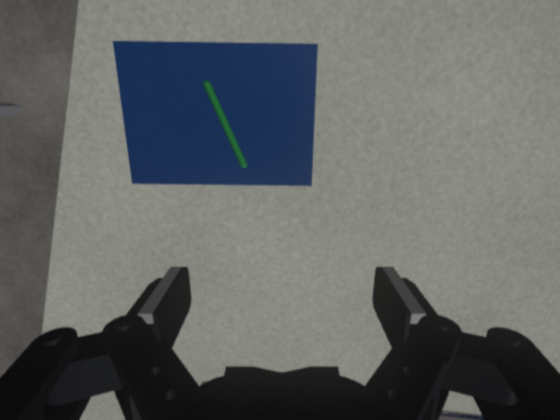

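Run:
```python
from h import *
p,d,K,T=load('top0')
hsv=cv2.cvtColor(p,cv2.COLOR_RGB2HSV)
m=cv2.inRange(hsv,(3,150,120),(20,255,255))
n,l,st,c=cv2.connectedComponentsWithStats(m)
for i in range(1,n):
    if st[i,4]>20:
        r=cv2.minAreaRect(np.argwhere(l==i)[:,::-1].astype(np.float32)); b=cv2.boxPoints(r)
        print(st[i],c[i],ray(*c[i],K,T,154).round(1)); print([ray(*q,K,T,154).round(1)[:2] for q in b], d[int(c[i][1]),int(c[i][0])])
m=cv2.inRange(hsv,(100,150,60),(125,255,255))
n,l,st,c=cv2.connectedComponentsWithStats(m)
for i in range(1,n):
    if st[i,4]>1000:
        r=cv2.minAreaRect(np.argwhere(l==i)[:,::-1].astype(np.float32)); b=cv2.boxPoints(r)
        print('blue',st[i],ray(*r[0],K,T,16).round(1),[ray(*q,K,T,16).round(1)[:2] for q in b])
cv2.imwrite('pics/topc.png',cv2.resize(p[150:300,290:490,::-1],(800,600),interpolation=cv2.INTER_CUBIC))
p=load('scene0')[0]
cv2.imwrite('pics/scc.png',cv2.resize(p[110:260,150:350,::-1],(800,600),interpolation=cv2.INTER_CUBIC))
```

```text
[267 149  10   9  70] [271.82857143 153.22857143] [802.8  -1.7 154. ]
[array([816.2,  12.6]), array([815.9, -14.3]), array([791. , -14.1]), array([791.3,  12.7])] 1303.702
[353 234  19  19 114] [362.06140351 243.03508772] [ 531. -258.  154.]
[array([ 550.1, -231.4]), array([ 558.7, -240.4]), array([ 512.1, -284.1]), array([ 503.7, -275.1])] 1248.9432
blue [ 158  199   81   82 4872] [563.6 242.8  16. ] [array([653.4, 380.2]), array([697. , 154.4]), array([476. , 108.7]), array([434.7, 328.3])]
```

View pics/topc.png

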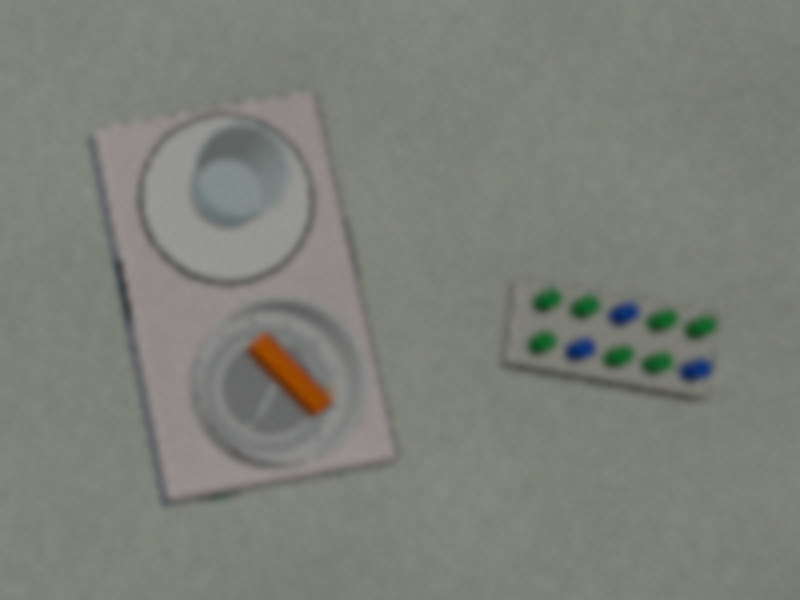

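View pics/scc.png

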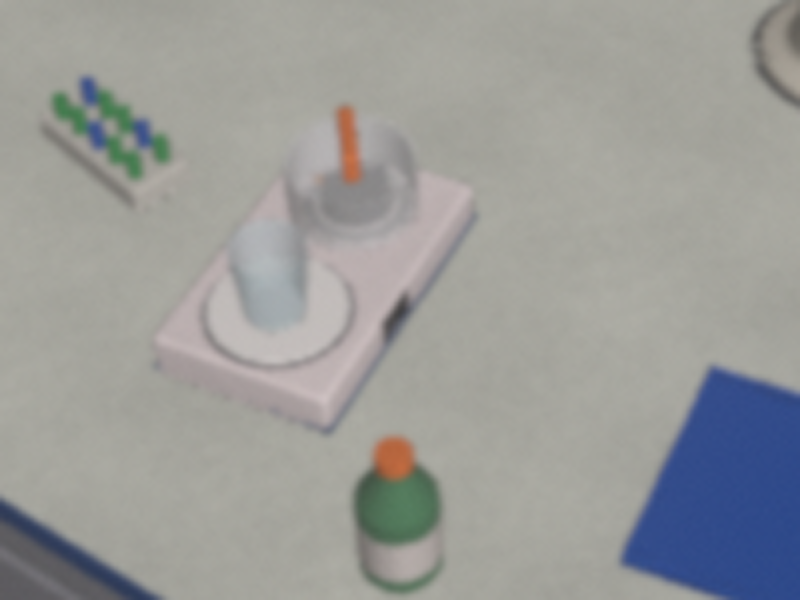

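Emit:
servo_tool:
  rows:
    - {"x": -3.5,"y": 1.8,"z": -0.4}
    - {"x": -3.5,"y": 1.8,"z": -0.4}
    - {"x": -3.5,"y": 1.8,"z": -0.4}
    - {"x": -3.5,"y": 1.8,"z": -0.4}
    - {"x": -3.5,"y": 1.8,"z": -0.4}
    - {"x": -3.5,"y": 1.8,"z": -0.4}
    - {"x": -3.5,"y": 1.8}
    - {"x": -3.5,"y": 1.8}
    - {"x": -3.5,"y": 1.8}
    - {"x": -3.5,"y": 1.8}

```text
invalid input at $.rows[0]: expected keys fingers, x, y, z, turn
```

Emit:
servo_tool:
  rows:
    - {"x": -3.5,"y": 1.8}
    - {"x": -3.5,"y": 1.8}
    - {"turn": -6.4}
    - {"turn": -6.4}
    - {"turn": -6.4}
    - {"turn": -6.4}
    - {}
    - {}

```text
invalid input at $.rows[0]: expected keys fingers, x, y, z, turn
```

```bash
cat >> h.py <<'E'
from scipy.spatial.transform import Rotation as Ro
def st():
    s=arm.read_state(); R=Ro.from_quat(s['ee_rot']).as_matrix()
    print('t',s['clock'].__round__(2),'p',s['position'].round(1),'xdir',R[:,0].round(3),'yang',np.degrees(np.arctan2(R[1,1],R[0,1])).round(2),'z',R[:,2].round(3),'F',s['contact_force'].round(1),'w',round(s['gripper_width'],1),'j',s['joints'].round(2))
    return s,R
def totool(P,ya=None):
    s,R=st(); print('tool delta cm',(R.T@(np.array(P)-s['position'])/10).round(2))
E
python3 - <<'E'
from h import *
st(); snap('wrist','w1'); snap('top','t1')
E
```

```text
t 0.15 p [ 192.2 -594.3  230.5] xdir [-0.952 -0.308  0.   ] yang 107.92 z [-0.001  0.002 -1.   ] F [-0.6  0.1  1.3] w 85.5 j [-1.    0.39  0.01 -0.   -1.19 -0.26]
```

View pics/w1.png

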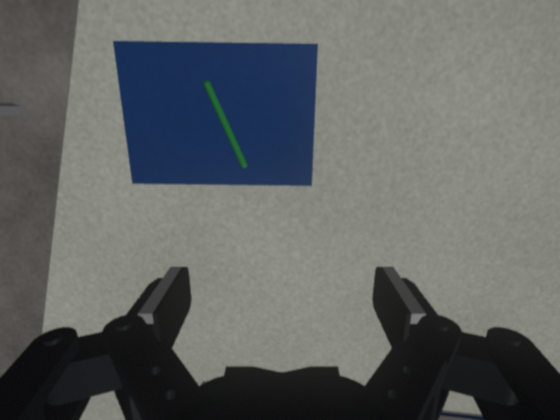

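The moves were refused because each row needs all five keys, so the picture still shows the start view. I'll resend the moves with full rows.

Emit:
servo_tool:
  rows:
    - {"x": -3.5,"y": 1.8,"z": -0.4,"turn": 0,"fingers": 8.5}
    - {"x": -3.5,"y": 1.8,"z": -0.4,"turn": 0,"fingers": 8.5}
    - {"x": -3.5,"y": 1.8,"z": -0.4,"turn": 0,"fingers": 8.5}
    - {"x": -3.5,"y": 1.8,"z": -0.4,"turn": 0,"fingers": 8.5}
    - {"x": -3.5,"y": 1.8,"z": -0.4,"turn": 0,"fingers": 8.5}
    - {"x": -3.5,"y": 1.8,"z": -0.4,"turn": 0,"fingers": 8.5}
    - {"x": -3.5,"y": 1.8,"z": 0,"turn": 0,"fingers": 8.5}
    - {"x": -3.5,"y": 1.8,"z": 0,"turn": 0,"fingers": 8.5}
    - {"x": -3.5,"y": 1.8,"z": 0,"turn": 0,"fingers": 8.5}
    - {"x": -3.5,"y": 1.8,"z": 0,"turn": 0,"fingers": 8.5}

```text
clock: 1.08
position: [471.0, -313.9, 255.5]
ee_rot: [-0.156, 0.988, -0.0, 0.0]
contact_force: [-0.2, -0.0, -0.0]
gripper_width: 84.5
```

Emit:
servo_tool:
  rows:
    - {"x": -3.5,"y": 1.8,"z": 0,"turn": 0,"fingers": 8.5}
    - {"x": -3.5,"y": 1.8,"z": 0,"turn": 0,"fingers": 8.5}
    - {"x": 0,"y": 0,"z": 0,"turn": -6.4,"fingers": 8.5}
    - {"x": 0,"y": 0,"z": 0,"turn": -6.4,"fingers": 8.5}
    - {"x": 0,"y": 0,"z": 0,"turn": -6.4,"fingers": 8.5}
    - {"x": 0,"y": 0,"z": 0,"turn": -6.4,"fingers": 8.5}
    - {"x": 0,"y": 0,"z": 0,"turn": 0,"fingers": 8.5}
    - {"x": 0,"y": 0,"z": 0,"turn": 0,"fingers": 8.5}
    - {"x": 0,"y": 0,"z": 0,"turn": 0,"fingers": 8.5}

```text
clock: 1.83
position: [525.4, -259.9, 255.3]
ee_rot: [-0.37, 0.929, 0.0, -0.0]
contact_force: [-0.0, -0.2, -0.2]
gripper_width: 85.0
```

Run:
```python
from h import *
st(); snap('wrist','w2')
p,d,K,T=load('w2')
hsv=cv2.cvtColor(p,cv2.COLOR_RGB2HSV)
m=cv2.inRange(hsv,(3,150,120),(20,255,255))
n,l,s,c=cv2.connectedComponentsWithStats(m)
for i in range(1,n):
    if s[i,4]>20: 
        r=cv2.minAreaRect(np.argwhere(l==i)[:,::-1].astype(np.float32)); b=cv2.boxPoints(r)
        print(s[i],c[i],ray(*c[i],K,T,154).round(1),[ray(*q,K,T,154).round(1)[:2] for q in b],d[int(c[i][1]),int(c[i][0])])
```

```text
t 1.83 p [ 525.4 -259.9  255.3] xdir [-0.727 -0.687  0.   ] yang 133.38 z [-0.  0. -1.] F [-0.  -0.2 -0.2] w 85.0 j [-0.18  0.3  -0.05 -0.   -1.22 -0.63]
[ 269  176   15   76 1122] [275.90106952 213.0802139 ] [ 531.  -259.8  154. ] [array([ 512.3, -284.7]), array([ 504.8, -276.7]), array([ 551.5, -232.3]), array([ 559.6, -240.9])] 257.9159
```

View pics/w2.png

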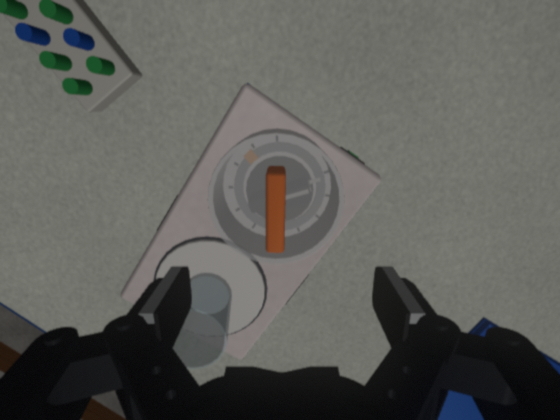

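Emit:
servo_tool:
  rows:
    - {"x": -0.4,"y": -0.35,"z": 2.0,"turn": 0,"fingers": 8.5}
    - {"x": 0,"y": 0,"z": 3.5,"turn": 0,"fingers": 6}
    - {"x": 0,"y": 0,"z": 3.5,"turn": 0,"fingers": 5}
    - {"x": 0,"y": 0,"z": 3,"turn": 0,"fingers": 5}
    - {"x": 0,"y": 0,"z": 1,"turn": 0,"fingers": 5}
    - {"x": 0,"y": 0,"z": 0,"turn": 0,"fingers": 5}
    - {"x": 0,"y": 0,"z": 0,"turn": 0,"fingers": 5}

```text
clock: 2.47
position: [531.6, -260.1, 126.2]
ee_rot: [-0.371, 0.929, -0.001, 0.0]
contact_force: [0.8, -0.3, 0.9]
gripper_width: 50.0
```

Run:
```python
from h import *
st(); snap('wrist','w3')
```

```text
t 2.47 p [ 531.6 -260.1  126.2] xdir [-0.725 -0.689  0.   ] yang 133.52 z [ 0.001 -0.001 -1.   ] F [ 0.8 -0.3  0.9] w 50.0 j [-0.18  0.42 -0.22  0.   -0.93 -0.63]
```

View pics/w3.png

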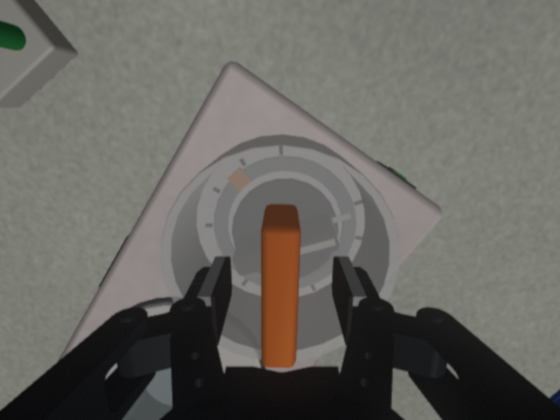

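The bar runs vertically in the picture, from about (281,207) to (281,365). It sits midway between the fingers at x≈222 and 342. The orange tab is at (238,179). I'll close the fingers.

Emit:
servo_tool:
  rows:
    - {"x": 0,"y": 0,"z": 0,"turn": 0,"fingers": 3}
    - {"x": 0,"y": 0,"z": 0,"turn": 0,"fingers": 1}
    - {"x": 0,"y": 0,"z": 0,"turn": 0,"fingers": 0.8}
    - {"x": 0,"y": 0,"z": 0,"turn": 0,"fingers": 0.8}
    - {"x": 0,"y": 0,"z": 0,"turn": 0,"fingers": 0.8}
    - {"x": 0,"y": 0,"z": 0,"turn": 0,"fingers": 0.8}

```text
clock: 3.02
position: [532.0, -260.1, 127.0]
ee_rot: [-0.371, 0.929, -0.001, 0.001]
contact_force: [1.1, -0.1, 6.3]
gripper_width: 15.1
```

Emit:
servo_tool:
  rows:
    - {"x": 0,"y": 0,"z": -0.5,"turn": 0,"fingers": 0.8}
    - {"x": 0,"y": 0,"z": -0.5,"turn": 0,"fingers": 0.8}
    - {"x": 0,"y": 0,"z": -1,"turn": 0,"fingers": 0.8}
    - {"x": 0,"y": 0,"z": -2,"turn": 0,"fingers": 0.8}
    - {"x": 0,"y": 0,"z": -2,"turn": 0,"fingers": 0.8}
    - {"x": 0,"y": 0,"z": -2,"turn": 0,"fingers": 0.8}
    - {"x": 0,"y": 0,"z": 0,"turn": 0,"fingers": 0.8}

```text
clock: 3.6
position: [532.9, -260.5, 210.2]
ee_rot: [-0.371, 0.929, -0.003, 0.003]
contact_force: [0.3, -0.0, -0.5]
gripper_width: 15.0
```

Run:
```python
from h import *
st(); snap('wrist','w4'); snap('scene','s4');snap('top','t4')
p=load('s4')[0]
cv2.imwrite('pics/s4c.png',cv2.resize(p[60:260,130:390,::-1],(780,600),interpolation=cv2.INTER_CUBIC))
```

```text
t 3.6 p [ 532.9 -260.5  210.2] xdir [-0.725 -0.689 -0.004] yang 133.57 z [ 0.008 -0.003 -1.   ] F [ 0.3 -0.  -0.5] w 15.0 j [-0.18  0.34 -0.11  0.   -1.11 -0.63]
```

View pics/w4.png

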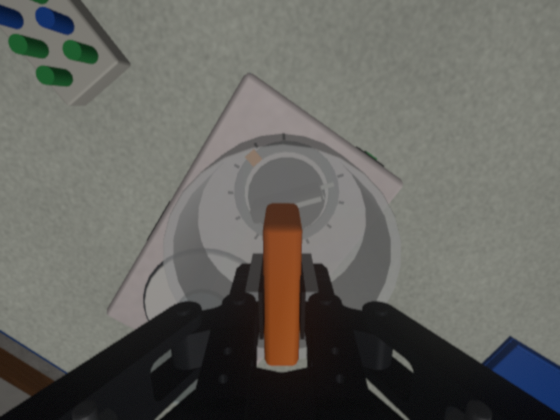

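View pics/s4c.png

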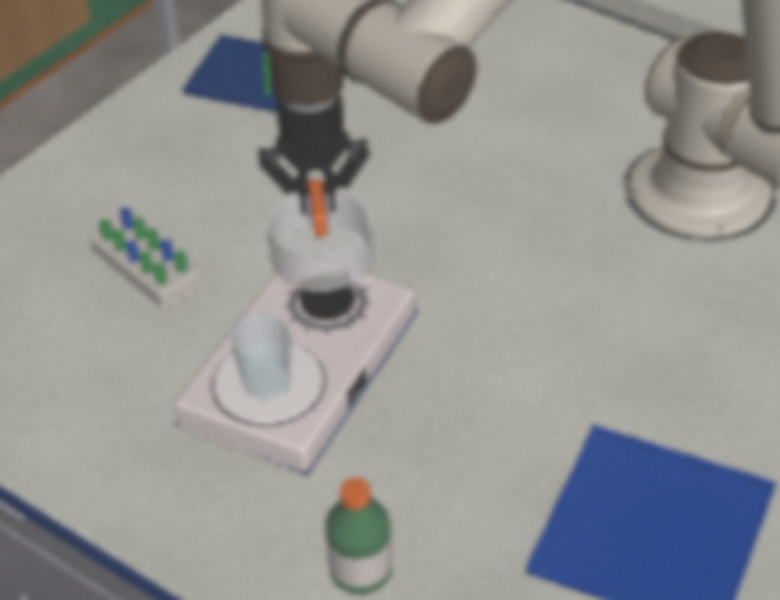

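Emit:
servo_tool:
  rows:
    - {"x": -1,"y": 0.9,"z": 0,"turn": 0,"fingers": 0.8}
    - {"x": -2,"y": 1.9,"z": 0,"turn": 0,"fingers": 0.8}
    - {"x": -2.5,"y": 2.3,"z": 0,"turn": 0,"fingers": 0.8}
    - {"x": -2.5,"y": 2.3,"z": 0,"turn": 0,"fingers": 0.8}
    - {"x": -2.5,"y": 2.3,"z": 0,"turn": 0,"fingers": 0.8}
    - {"x": -2.5,"y": 2.3,"z": 0,"turn": 0,"fingers": 0.8}
    - {"x": -2.5,"y": 2.3,"z": 0,"turn": 0,"fingers": 0.8}
    - {"x": -2.5,"y": 2.3,"z": 0,"turn": 0,"fingers": 0.8}
    - {"x": -2.5,"y": 2.3,"z": 0,"turn": 0,"fingers": 0.8}
    - {"x": -2.5,"y": 2.3,"z": 0,"turn": 0,"fingers": 0.8}

```text
clock: 4.58
position: [550.3, 54.4, 203.8]
ee_rot: [-0.371, 0.929, 0.0, -0.002]
contact_force: [1.0, 0.2, -0.6]
gripper_width: 15.3
```

Emit:
servo_tool:
  rows:
    - {"x": -2.5,"y": 2.3,"z": 0,"turn": 0,"fingers": 0.8}
    - {"x": -2.5,"y": 2.3,"z": 0,"turn": 0,"fingers": 0.8}
    - {"x": -2.5,"y": 2.3,"z": 0,"turn": 0,"fingers": 0.8}
    - {"x": -2.5,"y": 2.3,"z": 0,"turn": 0,"fingers": 0.8}
    - {"x": -2,"y": 1.9,"z": 0,"turn": 0,"fingers": 0.8}
    - {"x": -1.2,"y": 1.1,"z": 0,"turn": 0,"fingers": 0.8}
    - {"x": -0.7,"y": 0.9,"z": 0,"turn": 0,"fingers": 0.8}
    - {"x": 0,"y": 0,"z": 0,"turn": 0,"fingers": 0.8}
    - {"x": 0,"y": 0,"z": 0,"turn": 0,"fingers": 0.8}

```text
clock: 5.33
position: [561.5, 242.7, 204.5]
ee_rot: [-0.371, 0.929, -0.0, -0.001]
contact_force: [-0.3, -0.5, -1.9]
gripper_width: 15.3
```

Run:
```python
from h import *
st(); snap('wrist','w5'); snap('top','t5'); snap('scene','s5')
p=load('s5')[0]
cv2.imwrite('pics/s5c.png',cv2.resize(p[60:310,235:560,::-1],(780,600),interpolation=cv2.INTER_CUBIC))
p=load('t5')[0]
cv2.imwrite('pics/t5c.png',cv2.resize(p[150:300,290:490,::-1],(800,600),interpolation=cv2.INTER_CUBIC))
```

```text
t 5.33 p [561.5 242.7 204.5] xdir [-0.725 -0.689  0.002] yang 133.54 z [-0.002 -0.001 -1.   ] F [-0.3 -0.5 -1.9] w 15.3 j [ 0.67  0.38 -0.06 -0.   -1.13 -1.48]
```

View pics/w5.png

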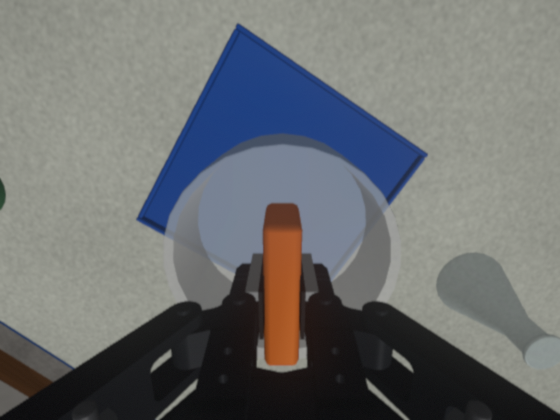

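View pics/s5c.png

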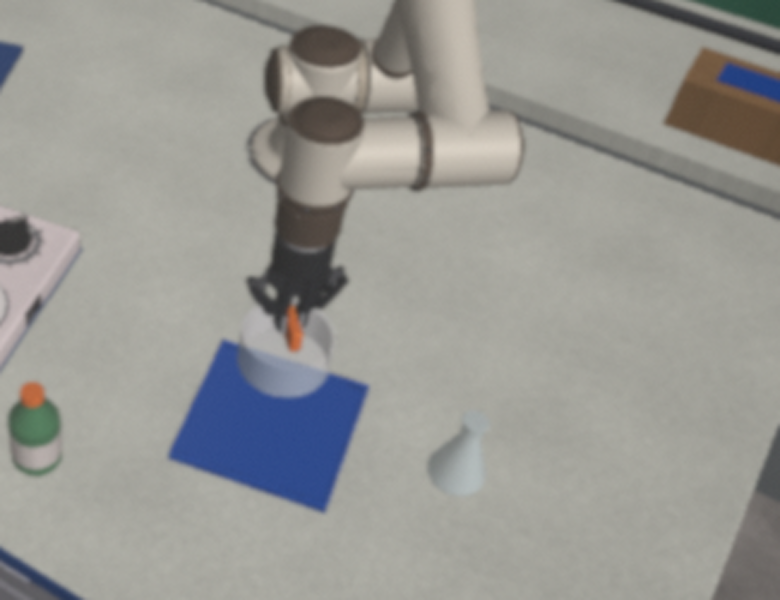

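View pics/t5c.png

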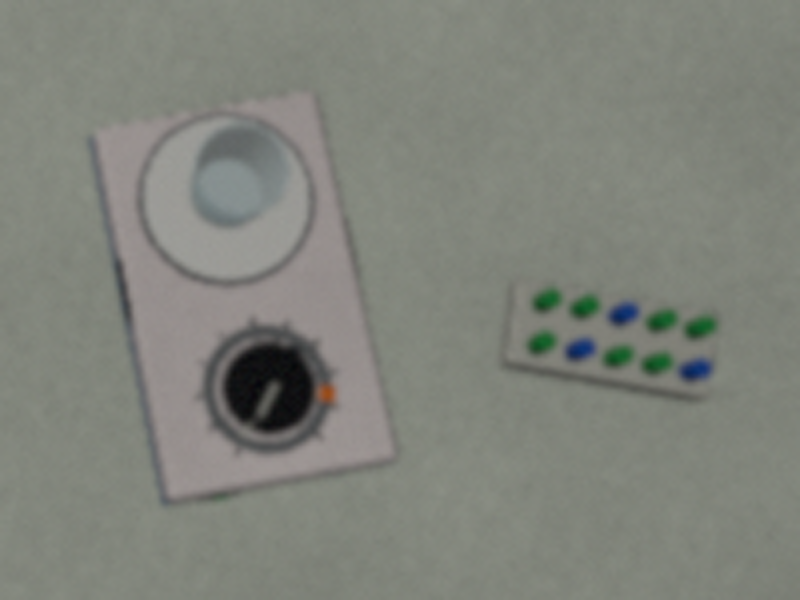

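Emit:
servo_tool:
  rows:
    - {"x": 0,"y": 0,"z": 1.5,"turn": 0,"fingers": 0.8}
    - {"x": 0,"y": 0,"z": 2.5,"turn": 0,"fingers": 0.8}
    - {"x": 0,"y": 0,"z": 2.5,"turn": 0,"fingers": 0.8}
    - {"x": 0,"y": 0,"z": 2.5,"turn": 0,"fingers": 0.8}
    - {"x": 0,"y": 0,"z": 1.5,"turn": 0,"fingers": 0.8}
    - {"x": 0,"y": 0,"z": 1.0,"turn": 0,"fingers": 0.8}
    - {"x": 0,"y": 0,"z": 0.7,"turn": 0,"fingers": 0.8}
    - {"x": 0,"y": 0,"z": 0.3,"turn": 0,"fingers": 0.8}
    - {"x": 0,"y": 0,"z": 0.2,"turn": 0,"fingers": 0.8}
    - {"x": 0,"y": 0,"z": 0,"turn": 0,"fingers": 0.8}

```text
clock: 6.32
position: [562.6, 243.2, 79.0]
ee_rot: [-0.371, 0.929, 0.0, 0.001]
contact_force: [-0.2, 0.3, -2.5]
gripper_width: 14.9
```

Emit:
servo_tool:
  rows:
    - {"x": 0,"y": 0,"z": 0,"turn": 0,"fingers": 0.8}
    - {"x": 0,"y": 0,"z": 0.1,"turn": 0,"fingers": 0.8}
    - {"x": 0,"y": 0,"z": 0.1,"turn": 0,"fingers": 0.8}
    - {"x": 0,"y": 0,"z": 0,"turn": 0,"fingers": 0.8}

```text
clock: 6.65
position: [562.2, 243.3, 76.5]
ee_rot: [-0.371, 0.929, 0.0, 0.0]
contact_force: [0.3, -0.2, -2.5]
gripper_width: 14.5
```

Emit:
servo_tool:
  rows:
    - {"x": 0,"y": 0,"z": 0.1,"turn": 0,"fingers": 0.8}
    - {"x": 0,"y": 0,"z": 0.1,"turn": 0,"fingers": 0.8}
    - {"x": 0,"y": 0,"z": 0.1,"turn": 0,"fingers": 0.8}
    - {"x": 0,"y": 0,"z": 0,"turn": 0,"fingers": 0.8}
    - {"x": 0,"y": 0,"z": 0,"turn": 0,"fingers": 0.8}

```text
clock: 7.07
position: [562.1, 243.1, 73.2]
ee_rot: [-0.371, 0.929, -0.0, -0.0]
contact_force: [0.6, 0.6, -1.9]
gripper_width: 14.8
```

Emit:
servo_tool:
  rows:
    - {"x": 0,"y": 0,"z": 0.1,"turn": 0,"fingers": 0.8}
    - {"x": 0,"y": 0,"z": 0,"turn": 0,"fingers": 0.8}
    - {"x": 0,"y": 0,"z": 0,"turn": 0,"fingers": 0.8}

```text
clock: 7.32
position: [562.2, 243.1, 72.3]
ee_rot: [-0.371, 0.929, -0.0, -0.0]
contact_force: [-0.6, 0.2, -3.1]
gripper_width: 14.8
```

Emit:
servo_tool:
  rows:
    - {"x": 0,"y": 0,"z": 0.1,"turn": 0,"fingers": 0.8}
    - {"x": 0,"y": 0,"z": 0,"turn": 0,"fingers": 0.8}
    - {"x": 0,"y": 0,"z": 0,"turn": 0,"fingers": 0.8}

```text
clock: 7.57
position: [562.2, 243.1, 72.0]
ee_rot: [-0.371, 0.929, -0.0, 0.0]
contact_force: [-1.9, -1.9, 3.8]
gripper_width: 14.8
```

Emit:
servo_tool:
  rows:
    - {"x": 0,"y": 0,"z": 0.05,"turn": 0,"fingers": 0.8}
    - {"x": 0,"y": 0,"z": 0,"turn": 0,"fingers": 0.8}
    - {"x": 0,"y": 0,"z": 0,"turn": 0,"fingers": 0.8}

```text
clock: 7.82
position: [562.1, 243.1, 72.0]
ee_rot: [-0.371, 0.929, -0.0, 0.0]
contact_force: [-4.5, -1.0, 6.9]
gripper_width: 15.0
```

Emit:
servo_tool:
  rows:
    - {"x": 0,"y": 0,"z": 0,"turn": 0,"fingers": 2}
    - {"x": 0,"y": 0,"z": 0,"turn": 0,"fingers": 3}
    - {"x": 0,"y": 0,"z": 0,"turn": 0,"fingers": 5}
    - {"x": 0,"y": 0,"z": 0,"turn": 0,"fingers": 5}
    - {"x": 0,"y": 0,"z": -0.5,"turn": 0,"fingers": 5}
    - {"x": 0,"y": 0,"z": -2,"turn": 0,"fingers": 5}
    - {"x": 0,"y": 0,"z": -3,"turn": 0,"fingers": 5}
    - {"x": 0,"y": 0,"z": -3,"turn": 0,"fingers": 5}
    - {"x": 0,"y": 0,"z": -3,"turn": 0,"fingers": 5}
    - {"x": 0,"y": 0,"z": -3,"turn": 0,"fingers": 5}

```text
clock: 8.65
position: [562.1, 243.0, 217.6]
ee_rot: [-0.371, 0.929, 0.0, 0.0]
contact_force: [-0.4, -0.1, -0.4]
gripper_width: 49.9
```

Run:
```python
from h import *
st(); snap('wrist','w6')
p,d,K,T=load('t5')
hsv=cv2.cvtColor(p,cv2.COLOR_RGB2HSV)
# orange tab
m=cv2.inRange(hsv,(3,120,100),(22,255,255)); n,l,s,c=cv2.connectedComponentsWithStats(m)
for i in range(1,n):
    if s[i,4]>3: print(s[i],c[i],ray(*c[i],K,T,64.5).round(1))
# black disc
m=cv2.inRange(hsv,(0,0,0),(180,255,60)); m[:, :330]=0; m[:225]=0;m[275:]=0;m[:,380:]=0
n,l,s,c=cv2.connectedComponentsWithStats(m)
for i in range(1,n):
    if s[i,4]>30: print(s[i],c[i],ray(*c[i],K,T,73).round(1))
# stirrer corners read by eye in crop (x4, origin 290,150), at z=60
for q in [(93,132),(315,93),(397,456),(165,500)]:
    print(ray(290+q[0]/4,150+q[1]/4,K,T,60).round(1))
```

```text
t 8.65 p [562.1 243.  217.6] xdir [-0.725 -0.689 -0.   ] yang 133.52 z [ 0.  0. -1.] F [-0.4 -0.1 -0.4] w 49.9 j [ 0.67  0.37 -0.05  0.   -1.15 -1.48]
[267 149  11  10  89] [271.94382022 153.52808989] [ 8.317e+02 -4.000e-01  6.450e+01]
[183 232   9  10  48] [187.02083333 236.5       ] [567.8 263.7  64.5]
[370 246   3   4  10] [371.  247.8] [ 526.4 -301.3   64.5]
[346 236  22  22 360] [357.01666667 246.08055556] [ 531.3 -257.3   73. ]
[ 734.3 -130.1   60. ]
[ 764.  -306.9   60. ]
[ 476.7 -355.4   60. ]
[ 445.4 -177.5   60. ]
```

View pics/w6.png

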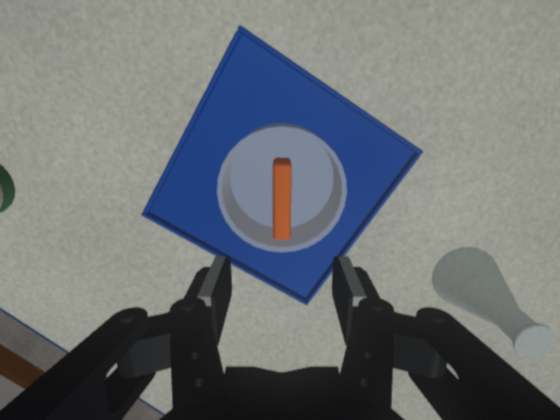

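Emit:
servo_tool:
  rows:
    - {"x": 2.83,"y": -2.62,"z": 0,"turn": 0,"fingers": 5}
    - {"x": 2.83,"y": -2.62,"z": 0,"turn": 0,"fingers": 5}
    - {"x": 2.83,"y": -2.62,"z": 0,"turn": 0,"fingers": 5}
    - {"x": 2.83,"y": -2.62,"z": 0,"turn": 0,"fingers": 5}
    - {"x": 2.83,"y": -2.62,"z": 0,"turn": 0,"fingers": 5}
    - {"x": 2.83,"y": -2.62,"z": 0,"turn": 0,"fingers": 5}
    - {"x": 2.83,"y": -2.62,"z": 0,"turn": 0,"fingers": 5}
    - {"x": 2.83,"y": -2.62,"z": 0,"turn": 0,"fingers": 5}
    - {"x": 2.83,"y": -2.62,"z": 0,"turn": 0,"fingers": 5}
    - {"x": 2.83,"y": -2.62,"z": 0,"turn": 0,"fingers": 5}

```text
clock: 9.53
position: [537.0, -143.5, 216.2]
ee_rot: [-0.371, 0.929, -0.0, 0.0]
contact_force: [1.2, 0.7, 0.2]
gripper_width: 49.8
```

Emit:
servo_tool:
  rows:
    - {"x": 2.83,"y": -2.62,"z": 0,"turn": 0,"fingers": 5}
    - {"x": 2.83,"y": -2.62,"z": 0,"turn": 0,"fingers": 5}
    - {"x": 2.83,"y": -2.62,"z": 0,"turn": 0,"fingers": 5}
    - {"x": 0,"y": 0,"z": 0,"turn": 0,"fingers": 5}
    - {"x": 0,"y": 0,"z": 0,"turn": 0,"fingers": 5}
    - {"x": 0,"y": 0,"z": 0,"turn": 0,"fingers": 5}

```text
clock: 10.03
position: [529.8, -257.2, 215.7]
ee_rot: [-0.37, 0.929, 0.0, -0.0]
contact_force: [-0.6, -0.0, -0.9]
gripper_width: 50.0
```

Run:
```python
from h import *
st(); snap('wrist','w7')
p,d,K,T=load('w7')
cv2.imwrite('pics/w7c.png',cv2.resize(p[50:350,100:500,::-1],(800,600),interpolation=cv2.INTER_CUBIC))
```

```text
t 10.03 p [ 529.8 -257.2  215.7] xdir [-0.726 -0.688 -0.   ] yang 133.48 z [-0.  0. -1.] F [-0.6 -0.  -0.9] w 50.0 j [-0.18  0.34 -0.11 -0.   -1.13 -0.63]
```

View pics/w7c.png

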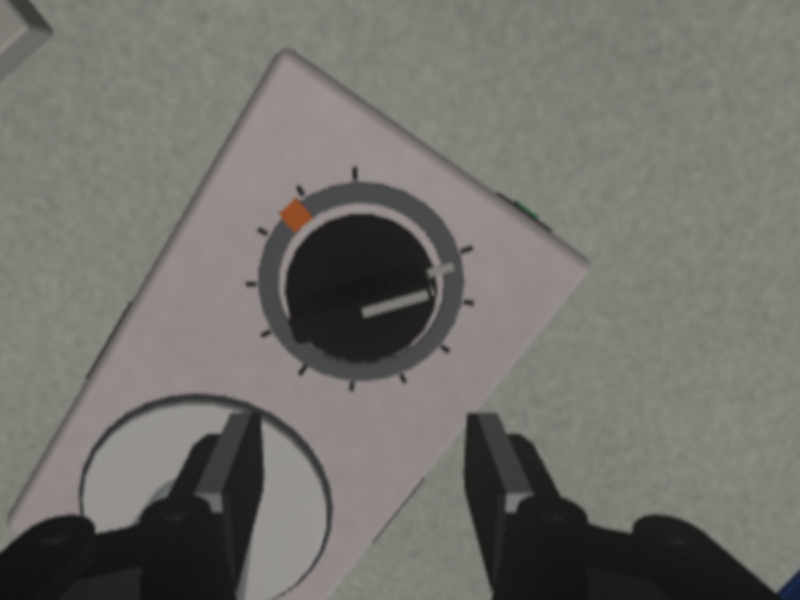

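```bash
cat > meas.py <<'E'
from h import *
def meas(f,yaw=9.4):
    p,d,K,T=load(f); hsv=cv2.cvtColor(p,cv2.COLOR_RGB2HSV)
    m=cv2.inRange(hsv,(3,120,80),(22,255,255)); n,l,s,c=cv2.connectedComponentsWithStats(m)
    for i in range(1,n):
        if s[i,4]>15: print('orange',s[i],ray(*c[i],K,T,64.5).round(1))
    # dark ring+dial blob outer contour at z=63
    g=p.max(axis=2); m=((g<95)&(p[:,:,2]>0)).astype(np.uint8)
    m=cv2.morphologyEx(m,cv2.MORPH_OPEN,np.ones((7,7)))
    cs,_=cv2.findContours(m,cv2.RETR_EXTERNAL,cv2.CHAIN_APPROX_NONE)
    for c_ in cs:
        x,y,w,h=cv2.boundingRect(c_)
        if w>60 and y+h<330:
            P=np.array([ray(*q[0],K,T,63)[:2] for q in c_]); 
            A=np.c_[2*P,np.ones(len(P))]
            for _ in range(4):
                s_=np.linalg.lstsq(A,(P**2).sum(1),rcond=None)[0]; r=np.sqrt(s_[2]+s_[:2]@s_[:2])
                e=np.abs(np.hypot(*(P-s_[:2]).T)-r); k=e<1.5; P=P[k];A=A[k]
            print('ring',s_[:2].round(1),'r',r.round(1),len(P))
    # white pointer
    hs=(hsv[:,:,2]>105)
    return p,d,K,T,hsv
if __name__=='__main__':
    import sys; meas(sys.argv[1])
E
python3 - <<'E'
from meas import *
p,d,K,T,h=meas('w7')
f=lambda x,y,z: ray(100+x/2,50+y/2,K,T,z)
a,b=f(362,313,105),f(428,294,105); print(a,b,np.degrees(np.arctan2(b[1]-a[1],b[0]-a[0])))
e=f(441,270,73); print(e)
tl=f(296,214,64.5); print(tl)
E
```

```text
orange [240 150  16  16 144] [ 526.9 -301.9   64.5]
ring [ 540.2 -256.6] r 39.0 46
ring [ 518.4 -261.8] r 35.3 32
[ 530.77523883 -255.19902285  105.        ] [ 505.8578976  -241.03333902  105.        ] 150.38146500655785
[ 497.74629683 -236.21448761   73.        ]
[ 526.24686365 -301.80455479   64.5       ]
```

Run:
```python
from h import *
p,d,K,T=load('w7')
f=lambda x,y,z: ray(100+x/2,50+y/2,K,T,z)[:2]
# ring outer points via gradient along rays from centre
g=cv2.GaussianBlur(p,(3,3),0).min(axis=2).astype(float)
cx,cy=100+361/2,50+282/2
P=[]
for a in np.radians(np.arange(0,360,4)):
    rr=np.arange(44,58,.5); v=[g[int(round(cy+r*np.sin(a))),int(round(cx+r*np.cos(a)))] for r in rr]
    k=np.argmax(np.diff(np.convolve(v,np.ones(3)/3,'same')[1:-1])); r=rr[k+1]
    P.append(ray(cx+r*np.cos(a),cy+r*np.sin(a),K,T,63)[:2])
P=np.array(P)
for _ in range(6):
    A=np.c_[2*P,np.ones(len(P))]; s=np.linalg.lstsq(A,(P**2).sum(1),rcond=None)[0]; r=np.sqrt(s[2]+s[:2]@s[:2])
    e=np.abs(np.hypot(*(P-s[:2]).T)-r); print(s[:2].round(2),r.round(2),len(P),e.max().round(2)); P=P[e<max(1,e.max()*.6)]
c=s[:2]
t=ray(247.6,157.2,K,T,64.5)[:2]; t=np.array([526.9,-301.9])-c
print('tab',np.hypot(*t),np.degrees(np.arctan2(t[1],t[0])))
e=f(441,270,73)-c; print('ptr disc',np.hypot(*e),np.degrees(np.arctan2(e[1],e[0])))
for q in [(428,294)]: e=f(*q,105)-c; print('bar end',np.hypot(*e),np.degrees(np.arctan2(e[1],e[0])))
```

```text
[ 531.26 -256.45] 49.68 90 5.74
[ 530.98 -256.68] 49.29 84 2.95
[ 530.95 -256.64] 49.2 81 1.72
[ 530.97 -256.57] 49.17 74 1.07
[ 530.99 -256.48] 49.19 71 0.96
[ 530.99 -256.48] 49.19 71 0.96
tab 45.6075454906401 -95.14334296432823
ptr disc 38.93050544528398 148.63717492037074
bar end 29.496296707845143 148.42939501232092
```

Emit:
servo_tool:
  rows:
    - {"x": -0.13,"y": 0,"z": 0,"turn": -7.1,"fingers": 5}
    - {"x": 0,"y": 0,"z": 0,"turn": -7.1,"fingers": 5}
    - {"x": 0,"y": 0,"z": 0,"turn": -7.1,"fingers": 5}
    - {"x": 0,"y": 0,"z": 0,"turn": -7.1,"fingers": 5}
    - {"x": 0,"y": 0,"z": 0,"turn": -7.1,"fingers": 5}
    - {"x": 0,"y": 0,"z": 0,"turn": -7.1,"fingers": 5}
    - {"x": 0,"y": 0,"z": 0,"turn": -7.1,"fingers": 5}
    - {"x": 0,"y": 0,"z": 0,"turn": -7.1,"fingers": 5}
    - {"x": 0,"y": 0,"z": 0,"turn": -7.1,"fingers": 5}
    - {"x": 0,"y": 0,"z": 0,"turn": -7.1,"fingers": 5}

```text
clock: 10.92
position: [531.4, -254.5, 216.1]
ee_rot: [0.844, -0.537, 0.0, -0.0]
contact_force: [0.0, -0.3, -0.8]
gripper_width: 50.1
```

Emit:
servo_tool:
  rows:
    - {"x": 0,"y": 0,"z": 1,"turn": -7,"fingers": 5}
    - {"x": 0,"y": 0,"z": 1,"turn": -7,"fingers": 5}
    - {"x": 0,"y": 0,"z": 1,"turn": -7,"fingers": 5}
    - {"x": 0,"y": 0,"z": 1,"turn": -7,"fingers": 5}
    - {"x": 0,"y": 0,"z": 1,"turn": -7,"fingers": 5}
    - {"x": 0,"y": 0,"z": 0,"turn": 0,"fingers": 5}
    - {"x": 0,"y": 0,"z": 0,"turn": 0,"fingers": 5}
    - {"x": 0,"y": 0,"z": 0,"turn": 0,"fingers": 5}

```text
clock: 11.58
position: [531.6, -255.6, 166.7]
ee_rot: [0.965, -0.263, 0.001, 0.0]
contact_force: [-0.3, 0.5, 0.2]
gripper_width: 50.2
```

Run:
```python
from h import *
totool([531,-256.5,78]); snap('wrist','w8')
```

```text
t 11.58 p [ 531.6 -255.6  166.7] xdir [ 0.861 -0.508  0.001] yang -120.53 z [ 0.001 -0.001 -1.   ] F [-0.3  0.5  0.2] w 50.2 j [-0.17  0.38 -0.17  0.   -1.02  1.21]
tool delta cm [-0.01  0.11  8.87]
```

View pics/w8.png

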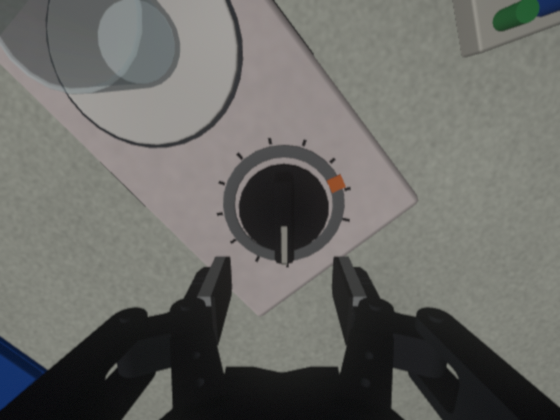

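The pointer line is vertical at x≈284, between about rows 227 and 262. The jaws are centred on it, with the tab at (336,184). Now I'll descend and grip.

Emit:
servo_tool:
  rows:
    - {"x": 0,"y": 0.1,"z": 2.5,"turn": 0,"fingers": 5}
    - {"x": 0,"y": 0,"z": 3,"turn": 0,"fingers": 5}
    - {"x": 0,"y": 0,"z": 2,"turn": 0,"fingers": 5}
    - {"x": 0,"y": 0,"z": 1,"turn": 0,"fingers": 5}
    - {"x": 0,"y": 0,"z": 0.3,"turn": 0,"fingers": 5}
    - {"x": 0,"y": 0,"z": 0,"turn": 0,"fingers": 3}
    - {"x": 0,"y": 0,"z": 0,"turn": 0,"fingers": 2.2}
    - {"x": 0,"y": 0,"z": 0,"turn": 0,"fingers": 2.2}

```text
clock: 12.3
position: [531.6, -257.4, 79.5]
ee_rot: [0.965, -0.263, 0.002, 0.0]
contact_force: [0.4, 0.1, -0.4]
gripper_width: 22.1
```

Emit:
servo_tool:
  rows:
    - {"x": 0,"y": 0,"z": 0,"turn": 0,"fingers": 1.6}
    - {"x": 0,"y": 0,"z": 0,"turn": 0,"fingers": 0.7}
    - {"x": 0,"y": 0,"z": 0,"turn": 0,"fingers": 0.7}
    - {"x": 0,"y": 0,"z": 0,"turn": 0,"fingers": 0.7}
    - {"x": 0,"y": 0,"z": 0,"turn": 0,"fingers": 0.7}

```text
clock: 12.72
position: [531.3, -257.2, 79.3]
ee_rot: [0.965, -0.263, 0.001, 0.0]
contact_force: [-1.0, 2.6, 6.3]
gripper_width: 12.9
```

Run:
```python
from h import *
s,R=st(); print(s['wrist_torque'])
```

```text
t 12.72 p [ 531.3 -257.2   79.3] xdir [ 0.862 -0.507  0.003] yang -120.46 z [ 0.002 -0.001 -1.   ] F [-1.   2.6  6.3] w 12.9 j [-0.18  0.47 -0.27  0.   -0.82  1.22]
[ 0.58624669  0.15163231 -0.03719547]
```

Gripped at 12.9 mm. I'll turn clockwise about 125° in moderate steps and check the force.

Emit:
servo_tool:
  rows:
    - {"x": 0,"y": 0,"z": 0,"turn": 2,"fingers": 0.7}
    - {"x": 0,"y": 0,"z": 0,"turn": 4,"fingers": 0.7}
    - {"x": 0,"y": 0,"z": 0,"turn": 5,"fingers": 0.7}
    - {"x": 0,"y": 0,"z": 0,"turn": 5,"fingers": 0.7}
    - {"x": 0,"y": 0,"z": 0,"turn": 5,"fingers": 0.7}
    - {"x": 0,"y": 0,"z": 0,"turn": 5,"fingers": 0.7}
    - {"x": 0,"y": 0,"z": 0,"turn": 5,"fingers": 0.7}
    - {"x": 0,"y": 0,"z": 0,"turn": 5,"fingers": 0.7}

```text
clock: 13.38
position: [531.5, -257.1, 79.4]
ee_rot: [0.836, -0.549, 0.001, -0.0]
contact_force: [1.0, 3.5, 6.1]
gripper_width: 13.1
```

Emit:
servo_tool:
  rows:
    - {"x": 0,"y": 0,"z": 0,"turn": 5,"fingers": 0.7}
    - {"x": 0,"y": 0,"z": 0,"turn": 5,"fingers": 0.7}
    - {"x": 0,"y": 0,"z": 0,"turn": 5,"fingers": 0.7}
    - {"x": 0,"y": 0,"z": 0,"turn": 5,"fingers": 0.7}
    - {"x": 0,"y": 0,"z": 0,"turn": 5,"fingers": 0.7}
    - {"x": 0,"y": 0,"z": 0,"turn": 5,"fingers": 0.7}
    - {"x": 0,"y": 0,"z": 0,"turn": 5,"fingers": 0.7}
    - {"x": 0,"y": 0,"z": 0,"turn": 5,"fingers": 0.7}
    - {"x": 0,"y": 0,"z": 0,"turn": 5,"fingers": 0.7}

```text
clock: 14.13
position: [531.8, -257.1, 79.4]
ee_rot: [-0.562, 0.827, -0.001, 0.001]
contact_force: [0.4, 2.9, 5.6]
gripper_width: 12.8
```

Emit:
servo_tool:
  rows:
    - {"x": 0,"y": 0,"z": 0,"turn": 5,"fingers": 0.7}
    - {"x": 0,"y": 0,"z": 0,"turn": 5,"fingers": 0.7}
    - {"x": 0,"y": 0,"z": 0,"turn": 5,"fingers": 0.7}
    - {"x": 0,"y": 0,"z": 0,"turn": 5,"fingers": 0.7}
    - {"x": 0,"y": 0,"z": 0,"turn": 5,"fingers": 0.7}
    - {"x": 0,"y": 0,"z": 0,"turn": 5,"fingers": 0.7}
    - {"x": 0,"y": 0,"z": 0,"turn": 5,"fingers": 0.7}
    - {"x": 0,"y": 0,"z": 0,"turn": 5,"fingers": 0.7}
    - {"x": 0,"y": 0,"z": 0,"turn": 0,"fingers": 0.7}
    - {"x": 0,"y": 0,"z": 0,"turn": 0,"fingers": 0.7}

```text
clock: 14.97
position: [531.9, -257.2, 79.4]
ee_rot: [-0.247, 0.969, -0.001, 0.002]
contact_force: [2.6, 2.0, 5.7]
gripper_width: 12.7
```

Run:
```python
from h import *
s,R=st(); print(s['wrist_torque'])
snap('wrist','w9')
```

```text
t 14.97 p [ 531.9 -257.2   79.4] xdir [-0.878 -0.478 -0.003] yang 118.55 z [ 0.004 -0.001 -1.   ] F [2.6 2.  5.7] w 12.7 j [-0.18  0.47 -0.27  0.   -0.82 -0.9 ]
[ 0.57730689 -0.14349193 -0.07940734]
```

View pics/w9.png

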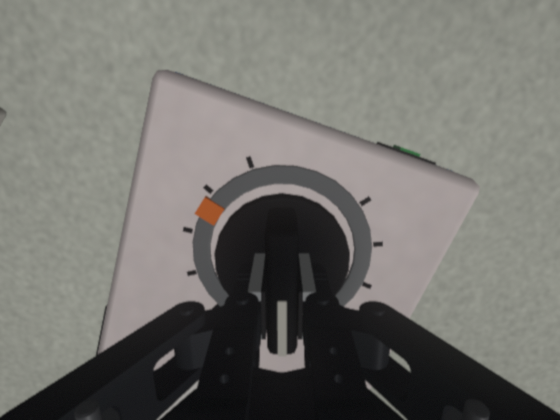

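Emit:
servo_tool:
  rows:
    - {"x": 0,"y": 0,"z": 0,"turn": 0,"fingers": 2}
    - {"x": 0,"y": 0,"z": 0,"turn": 0,"fingers": 5}
    - {"x": 0,"y": 0,"z": 0,"turn": 0,"fingers": 5}
    - {"x": 0,"y": 0,"z": -2,"turn": 0,"fingers": 5}
    - {"x": 0,"y": 0,"z": -3,"turn": 0,"fingers": 5}
    - {"x": 0,"y": 0,"z": -3,"turn": -7,"fingers": 5}
    - {"x": 0,"y": 0,"z": -1,"turn": -7,"fingers": 5}
    - {"x": 0,"y": 0,"z": 0,"turn": -7,"fingers": 5}
    - {"x": 0,"y": 0,"z": 0,"turn": -7,"fingers": 5}
    - {"x": 0,"y": 0,"z": 0,"turn": -7,"fingers": 5}

```text
clock: 15.85
position: [530.1, -257.2, 167.9]
ee_rot: [-0.529, 0.849, 0.0, 0.0]
contact_force: [-1.2, -0.3, -0.1]
gripper_width: 49.9
```

Emit:
servo_tool:
  rows:
    - {"x": 0,"y": 0,"z": 0,"turn": -7,"fingers": 5}
    - {"x": 0,"y": 0,"z": 0,"turn": -7,"fingers": 5}
    - {"x": 0,"y": 0,"z": 0,"turn": -7,"fingers": 5}
    - {"x": 0,"y": 0,"z": 0,"turn": -7,"fingers": 5}
    - {"x": 0,"y": 0,"z": 0,"turn": -7,"fingers": 5}
    - {"x": 0,"y": 0,"z": 0,"turn": -7,"fingers": 5}
    - {"x": 0,"y": 0,"z": 0,"turn": -7,"fingers": 5}
    - {"x": 0,"y": 0,"z": 0,"turn": -7,"fingers": 5}
    - {"x": 0,"y": 0,"z": 0,"turn": -7,"fingers": 5}
    - {"x": 0,"y": 0,"z": 0,"turn": -7,"fingers": 5}

```text
clock: 16.68
position: [529.9, -257.2, 167.3]
ee_rot: [0.92, -0.392, -0.001, 0.0]
contact_force: [0.6, -0.6, -0.6]
gripper_width: 50.0
```

Emit:
servo_tool:
  rows:
    - {"x": 0,"y": 0,"z": 0,"turn": -7,"fingers": 5}
    - {"x": 0,"y": 0,"z": 0,"turn": -7,"fingers": 5}
    - {"x": 0,"y": 0,"z": 0,"turn": -7,"fingers": 5}
    - {"x": 0,"y": 0,"z": 0,"turn": -7,"fingers": 5}
    - {"x": 0,"y": 0,"z": 0,"turn": -7,"fingers": 5}
    - {"x": 0,"y": 0,"z": 0,"turn": -7,"fingers": 5}
    - {"x": 0,"y": 0,"z": 0,"turn": -7,"fingers": 5}
    - {"x": 0,"y": 0,"z": 0,"turn": -7,"fingers": 5}
    - {"x": 0,"y": 0,"z": 0,"turn": 0,"fingers": 5}
    - {"x": 0,"y": 0,"z": 0,"turn": 0,"fingers": 5}

```text
clock: 17.52
position: [530.1, -257.2, 167.5]
ee_rot: [0.997, 0.081, -0.0, -0.0]
contact_force: [-0.2, -0.0, -0.4]
gripper_width: 49.9
```

Run:
```python
from h import *
totool([531.3,-256.8,79]); snap('wrist','w10')
```

```text
t 17.52 p [ 530.1 -257.2  167.5] xdir [ 0.987  0.162 -0.001] yang -80.67 z [-0.001  0.    -1.   ] F [-0.2 -0.  -0.4] w 49.9 j [-0.18  0.38 -0.17 -0.   -1.02  1.91]
tool delta cm [ 0.13 -0.01  8.85]
```

View pics/w10.png

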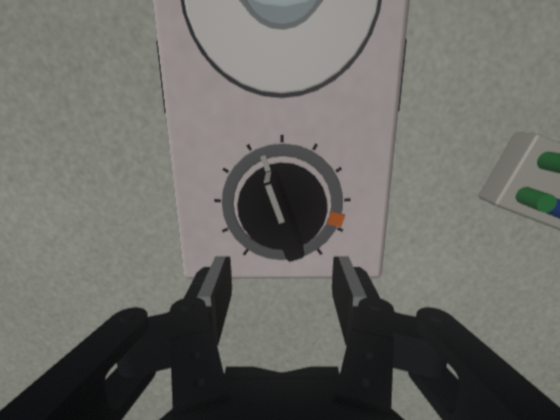

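```bash
cat > ang.py <<'E'
from h import *
def ang(f,cx,cy):
    p,d,K,T=load(f); hsv=cv2.cvtColor(p,cv2.COLOR_RGB2HSV)
    g=cv2.GaussianBlur(p,(3,3),0).min(axis=2).astype(float); P=[]
    for a in np.radians(np.arange(0,360,4)):
        rr=np.arange(50,70,.5); v=np.array([g[int(round(cy+r*np.sin(a))),int(round(cx+r*np.cos(a)))] for r in rr])
        k=np.argmax(np.diff(np.convolve(v,np.ones(3)/3,'same')[1:-1])); r=rr[k+1]
        P.append(ray(cx+r*np.cos(a),cy+r*np.sin(a),K,T,63)[:2])
    P=np.array(P)
    for _ in range(8):
        A=np.c_[2*P,np.ones(len(P))]; s=np.linalg.lstsq(A,(P**2).sum(1),rcond=None)[0]; r=np.sqrt(s[2]+s[:2]@s[:2])
        e=np.abs(np.hypot(*(P-s[:2]).T)-r); P=P[e<max(1,e.max()*.6)]
    c=s[:2]; print('axis',c.round(2),'r',r.round(2),len(P))
    m=cv2.inRange(hsv,(3,120,80),(22,255,255)); n,l,st_,ce=cv2.connectedComponentsWithStats(m)
    for i in range(1,n):
        if st_[i,4]>15:
            t=ray(*ce[i],K,T,64.5)[:2]-c; print('tab r',np.hypot(*t).round(1),'ang',np.degrees(np.arctan2(t[1],t[0])).round(2))
    return c,p,K,T
E
python3 - <<'E'
from ang import *
c,p,K,T=ang('w10',282,202)
cv2.imwrite('pics/w10c.png',cv2.resize(p[130:280,182:382,::-1],(800,600),interpolation=cv2.INTER_CUBIC))
E
```

```text
axis [ 531.26 -257.03] r 49.39 77
tab r 45.7 ang -95.34
```

View pics/w10c.png

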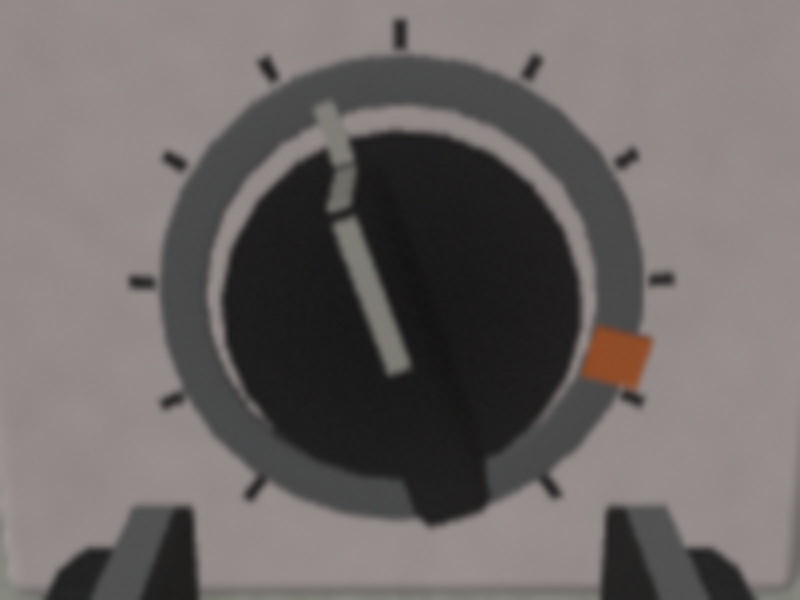

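Run:
```python
from ang import *
p,d,K,T=load('w10'); c=np.array([531.2,-256.9])
f=lambda x,y,z: ray(182+x/4,130+y/4,K,T,z)[:2]
a,b=f(398,373,105),f(345,218,105); print(np.degrees(np.arctan2(*(b-a)[::-1])),a,b)
for z in(73,): 
    e=f(323,103,z)-c; print(np.hypot(*e),np.degrees(np.arctan2(*e[::-1])))
    e=f(345,165,z)-c; print(np.hypot(*e),np.degrees(np.arctan2(*e[::-1])))
```

```text
27.152149151451525 [ 530.98888404 -256.52817569] [ 556.71610558 -243.33332939]
44.07817589146171 28.447556427060974
31.687495125045263 28.6073224404299
```

Emit:
servo_tool:
  rows:
    - {"x": 0.13,"y": 0,"z": 0,"turn": -6.3,"fingers": 5}
    - {"x": 0,"y": 0,"z": 1,"turn": -6.3,"fingers": 5}
    - {"x": 0,"y": 0,"z": 1,"turn": -6.3,"fingers": 5}
    - {"x": 0,"y": 0,"z": 2,"turn": 0,"fingers": 5}
    - {"x": 0,"y": 0,"z": 2,"turn": 0,"fingers": 5}
    - {"x": 0,"y": 0,"z": 2,"turn": 0,"fingers": 5}
    - {"x": 0,"y": 0,"z": 0.8,"turn": 0,"fingers": 5}
    - {"x": 0,"y": 0,"z": 0,"turn": 0,"fingers": 3}
    - {"x": 0,"y": 0,"z": 0,"turn": 0,"fingers": 2.2}
    - {"x": 0,"y": 0,"z": 0,"turn": 0,"fingers": 2.2}

```text
clock: 18.4
position: [532.6, -257.2, 81.1]
ee_rot: [0.969, 0.245, 0.001, 0.001]
contact_force: [0.7, -0.1, 0.6]
gripper_width: 22.0
```

Emit:
servo_tool:
  rows:
    - {"x": 0,"y": 0,"z": 0,"turn": 0,"fingers": 1.6}
    - {"x": 0,"y": 0,"z": 0,"turn": 0,"fingers": 0.7}
    - {"x": 0,"y": 0,"z": 0,"turn": 0,"fingers": 0.7}
    - {"x": 0,"y": 0,"z": 0,"turn": 0,"fingers": 0.7}
    - {"x": 0,"y": 0,"z": 0,"turn": 0,"fingers": 0.7}

```text
clock: 18.82
position: [532.5, -257.0, 81.4]
ee_rot: [0.969, 0.246, 0.001, 0.001]
contact_force: [-1.2, 1.7, 6.3]
gripper_width: 13.0
```

Run:
```python
from h import *
s,R=st(); print(s['wrist_torque'])
```

```text
t 18.82 p [ 532.5 -257.    81.4] xdir [0.879 0.476 0.002] yang -61.56 z [ 0.002 -0.001 -1.   ] F [-1.2  1.7  6.3] w 13.0 j [-0.18  0.47 -0.27  0.   -0.83  2.24]
[ 0.65162795  0.2851979  -0.02296757]
```

Emit:
servo_tool:
  rows:
    - {"x": 0,"y": 0,"z": 0,"turn": 2,"fingers": 0.7}
    - {"x": 0,"y": 0,"z": 0,"turn": 4,"fingers": 0.7}
    - {"x": 0,"y": 0,"z": 0,"turn": 5,"fingers": 0.7}
    - {"x": 0,"y": 0,"z": 0,"turn": 5,"fingers": 0.7}
    - {"x": 0,"y": 0,"z": 0,"turn": 5,"fingers": 0.7}
    - {"x": 0,"y": 0,"z": 0,"turn": 5,"fingers": 0.7}
    - {"x": 0,"y": 0,"z": 0,"turn": 5,"fingers": 0.7}
    - {"x": 0,"y": 0,"z": 0,"turn": 5,"fingers": 0.7}

```text
clock: 19.48
position: [532.6, -257.5, 81.4]
ee_rot: [0.998, -0.068, 0.001, 0.001]
contact_force: [-0.4, 0.3, 4.9]
gripper_width: 13.1
```

Emit:
servo_tool:
  rows:
    - {"x": 0,"y": 0,"z": 0,"turn": 5,"fingers": 0.7}
    - {"x": 0,"y": 0,"z": 0,"turn": 5,"fingers": 0.7}
    - {"x": 0,"y": 0,"z": 0,"turn": 5,"fingers": 0.7}
    - {"x": 0,"y": 0,"z": 0,"turn": 5,"fingers": 0.7}
    - {"x": 0,"y": 0,"z": 0,"turn": 5,"fingers": 0.7}
    - {"x": 0,"y": 0,"z": 0,"turn": 5,"fingers": 0.7}
    - {"x": 0,"y": 0,"z": 0,"turn": 5,"fingers": 0.7}
    - {"x": 0,"y": 0,"z": 0,"turn": 5,"fingers": 0.7}
    - {"x": 0,"y": 0,"z": 0,"turn": 5,"fingers": 0.7}

```text
clock: 20.23
position: [532.2, -258.0, 81.4]
ee_rot: [0.896, -0.444, 0.001, 0.001]
contact_force: [-1.2, -2.0, 5.4]
gripper_width: 12.6
```

Emit:
servo_tool:
  rows:
    - {"x": 0,"y": 0,"z": 0,"turn": 5,"fingers": 0.7}
    - {"x": 0,"y": 0,"z": 0,"turn": 5,"fingers": 0.7}
    - {"x": 0,"y": 0,"z": 0,"turn": 5,"fingers": 0.7}
    - {"x": 0,"y": 0,"z": 0,"turn": 5,"fingers": 0.7}
    - {"x": 0,"y": 0,"z": 0,"turn": 5,"fingers": 0.7}
    - {"x": 0,"y": 0,"z": 0,"turn": 5,"fingers": 0.7}
    - {"x": 0,"y": 0,"z": 0,"turn": 4,"fingers": 0.7}
    - {"x": 0,"y": 0,"z": 0,"turn": 2,"fingers": 0.7}
    - {"x": 0,"y": 0,"z": 0,"turn": 0,"fingers": 0.7}
    - {"x": 0,"y": 0,"z": 0,"turn": 0,"fingers": 0.7}

```text
clock: 21.07
position: [531.7, -258.2, 81.4]
ee_rot: [0.716, -0.698, 0.001, 0.0]
contact_force: [-2.2, -2.7, 5.0]
gripper_width: 13.0
```

Run:
```python
from h import *
s,R=st(); print(s['wrist_torque'])
snap('wrist','w11')
```

```text
t 21.07 p [ 531.7 -258.2   81.4] xdir [ 0.025 -1.     0.002] yang -178.57 z [ 0.001 -0.002 -1.   ] F [-2.2 -2.7  5. ] w 13.0 j [-0.18  0.47 -0.27  0.   -0.83  0.2 ]
[-0.78009619  0.75935022 -0.13226715]
```

View pics/w11.png

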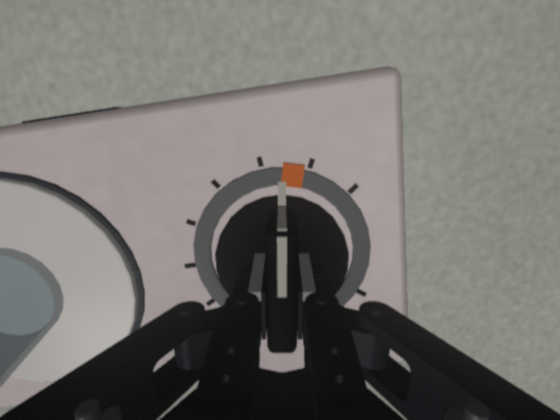

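The pointer line is vertical at x≈282 and the tab is still a little clockwise of it at (293,175), so about 6.7° remain.

Emit:
servo_tool:
  rows:
    - {"x": 0,"y": 0,"z": 0,"turn": 3,"fingers": 0.7}
    - {"x": 0,"y": 0,"z": 0,"turn": 2.5,"fingers": 0.7}
    - {"x": 0,"y": 0,"z": 0,"turn": 1.2,"fingers": 0.7}
    - {"x": 0,"y": 0,"z": 0,"turn": 0,"fingers": 0.7}
    - {"x": 0,"y": 0,"z": 0,"turn": 0,"fingers": 0.7}
    - {"x": 0,"y": 0,"z": 0,"turn": 0,"fingers": 0.7}

```text
clock: 21.62
position: [531.6, -258.2, 81.4]
ee_rot: [-0.674, 0.739, -0.001, -0.0]
contact_force: [-1.9, -2.9, 7.1]
gripper_width: 12.8
```

Run:
```python
from h import *
s,R=st(); 
snap('wrist','w12')
p,_,K,T=load('w12')
m=cv2.inRange(cv2.cvtColor(p,cv2.COLOR_RGB2HSV),(3,120,80),(22,255,255)); n,l,q,ce=cv2.connectedComponentsWithStats(m)
c=np.array([531.1,-256.8])
for i in range(1,n):
    if q[i,4]>15:
        t=ray(*ce[i],K,T,64.5)[:2]-c; print(ce[i],'tab r',np.hypot(*t),np.degrees(np.arctan2(t[1],t[0])))
cv2.imwrite('pics/w12c.png',cv2.resize(p[130:280,182:382,::-1],(800,600),interpolation=cv2.INTER_CUBIC))
```

```text
t 21.62 p [ 531.6 -258.2   81.4] xdir [-0.092 -0.996  0.002] yang 174.73 z [ 0.    -0.002 -1.   ] F [-1.9 -2.9  7.1] w 12.8 j [-0.18  0.47 -0.27  0.   -0.83  0.08]
[281.63876652 173.28414097] tab r 46.59528500801688 -95.23322640874227
```

View pics/w12c.png

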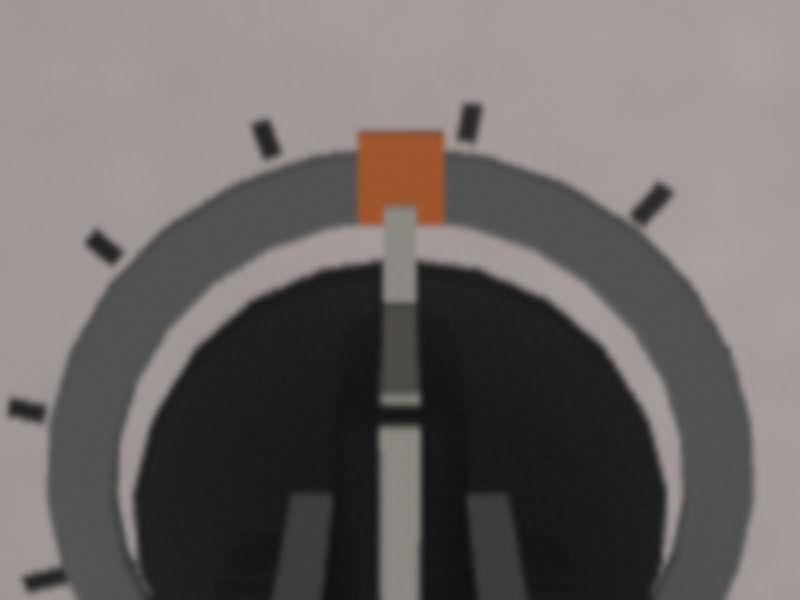

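The pointer at x≈400 in the crop stands on the middle of the tab, which spans 358 to 444 with its centre at 401. I'll release, lift clear and check everything once more.

Emit:
servo_tool:
  rows:
    - {"x": 0,"y": 0,"z": 0,"turn": 0,"fingers": 2}
    - {"x": 0,"y": 0,"z": 0,"turn": 0,"fingers": 5}
    - {"x": 0,"y": 0,"z": 0,"turn": 0,"fingers": 5}
    - {"x": 0,"y": 0,"z": 0,"turn": 0,"fingers": 5}
    - {"x": 0,"y": 0,"z": -1,"turn": 0,"fingers": 5}
    - {"x": 0,"y": 0,"z": -2,"turn": 0,"fingers": 5}
    - {"x": 0,"y": 0,"z": -3,"turn": 0,"fingers": 5}
    - {"x": 0,"y": 0,"z": -3,"turn": 0,"fingers": 5}
    - {"x": 0,"y": 0,"z": 0,"turn": 0,"fingers": 5}
    - {"x": 0,"y": 0,"z": 0,"turn": 0,"fingers": 5}

```text
clock: 22.5
position: [533.0, -257.1, 172.7]
ee_rot: [-0.674, 0.739, -0.002, 0.002]
contact_force: [-0.5, 0.5, -0.1]
gripper_width: 49.9
```

Run:
```python
from ang import *
st(); snap('wrist','w13'); snap('scene','s13')
c,p,K,T=ang('w13',282,202)
cv2.imwrite('pics/w13c.png',cv2.resize(p[130:280,182:382,::-1],(800,600),interpolation=cv2.INTER_CUBIC))
```

```text
t 22.5 p [ 533.  -257.1  172.7] xdir [-0.092 -0.996  0.001] yang 174.74 z [ 0.006 -0.001 -1.   ] F [-0.5  0.5 -0.1] w 49.9 j [-0.18  0.37 -0.17  0.   -1.03  0.08]
axis [ 529.24 -257.15] r 48.9 67
tab r 46.1 ang -95.54
```

View pics/w13c.png

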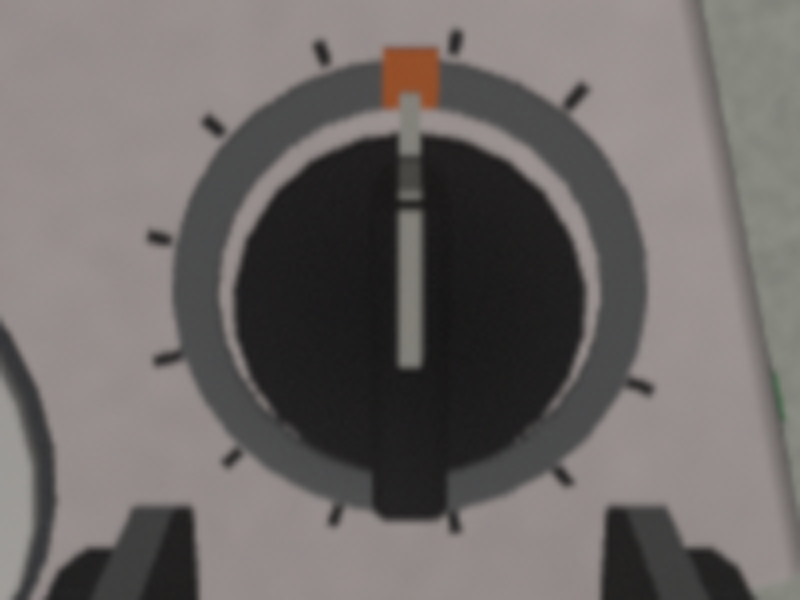

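View pics/s13.png

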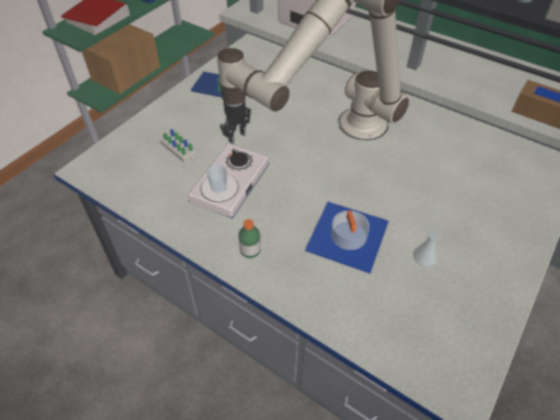

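The pointer is centred on the tab, at x≈410 against 411 in the crop. The cover stands upright in the tray, and the beaker, bottle, flask and rack are unmoved.

Run:
```python
from h import *
print(arm.job_done())
```

```text
the job is handed in; nothing more can be done
None
```

I moved the cover to the blue tray and turned the dial clockwise onto the orange tab. The job was handed in after about 22.6 s of the 72 s allowed.

- **Cover:** I lifted it by its handle and set it down about 2 mm from the tray's centre. Contact force was about 7 N when I let go. In the last pictures it stands upright and flat in the tray.
- **Dial:** I turned it about 244° in two grips (about 121°, then about 123°). In between I let go, lifted clear and took it again with the hand turned half round.
- **Pointer on the tab:** After release, the pointer is within about one pixel of the tab's middle in the enlarged wrist picture.
- **Marker ring:** The tab measured -95.1°, -95.3°, -95.2° and -95.5° through the job, so the ring did not shift beyond measuring noise.
- **Other things:** In the last scene picture the beaker, bottle, flask and rack stand where they were. I judged that by eye.

**Refused or disagreeing:**
- My first two move calls were refused because their rows lacked some of the keys. The arm did not move on those.
- The last fit of the dial's axis came out about 2 mm off the earlier ones. The hand was probably still settling after the lift, and the pointer-on-tab check does not depend on that fit.

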